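# Hang the roller spanner on the machine's tool carousel

### The job

Put the blue ring spanner away on the tool carousel. First turn the carousel by its black knob until the empty orange-tipped hook points the same way as the green pointer on the foot; then press the orange tab of the tool rest right down so that the spanner's ring end tips up out of its channel, and last hang the spanner by its ring on that hook, and leave it hanging still with the hook at the pointer. Do not knock the rollers or the oil can.

Things in the scene. Friction and masses are not known exactly. Their poses are not given: they have to be found in the camera images.
- spanner_grip (a point): Sizes in mm. Mid-handle (about the centre of mass) of the loose blue flat ring spanner, 212 long, about 160 g. Handle 18 wide, 8 thick, from 86 behind this point to 69 ahead. +x along the handle to the ring eye, z normal to the flat, y across. Starts flat on the rocker, its end at a small lip, in a channel only 6 mm wider each side, walls 4 higher than its top: it can be gripped only once tipped up.
- spanner_eye (a point): Sizes in mm. Centre of the spanner's steel ring eye: 85 along +x from spanner_grip, same axes; hole 26 diameter along z, ring 44 outer diameter, 8 thick.
- pivot (a point): Sizes in mm. Pivot of the tool rest's rocker, 48 above the table. Axes of the fixed rest: z up, +x along the channel to the spanner's ring end, y the pivot line. Channel walls run from x = -28 to +207, 63 high; outside they are 54 wide up to x = +135, 74 beyond. Foot plate 280 by 90, 8 high.
- tab (a point): Sizes in mm. Middle of the top face of the orange press tab (45 long, 36 wide, 6 thick) on the near end of the rocker, 58 behind the pivot; it goes down about 29 when pressed. Pressing takes about 7 N, spanner's weight included; the stiff pivot keeps the rocker where it is left. Axes turn with the rocker.
- rocker (a joint): Sizes in mm. Tilt of the rocker: 0 level (start), 0.52 rad fully tipped against its stop: tab down, ring end up. The spanner then slopes 30 degrees upward to its ring, spanner_grip is about 46 above the pivot and 66 ahead of it, and the handle there stands free on both sides.
- carousel (a joint): Sizes in mm. Turn of the carousel head on its foot, rad, counter-clockwise seen from above; 0 (or any whole turn) when the empty hook is exactly over the green pointer. Turns either way; friction about 0.2 N m keeps it where it is left.
- knob_grip (a point): Sizes in mm. On the carousel's turning axis, at the height to grip the black bar knob on top: a bar 64 long, 18 wide, from 273 to 313 above the table. The point is 296 up. The bar runs along the empty hook: axes turn with the head, -x points out along the empty hook and y across the bar.
- hook_tip (a point): Sizes in mm. End of the empty hook's prong (orange cap): 92 from the axis, 270 up. Three like hooks at 90, 180 and 270 degrees have black tips and carry captive tools reaching down to about 70 above the table.
- free_hook: Sizes in mm. The empty hook: a straight round prong, 9 diameter, 55 long. Origin at its root, at a collar of 26 diameter, 50 from the axis and 235 up; +z runs out along the prong, outward and 40 degrees upward; y is level.
- pointer (a point): Sizes in mm. Outer part of the green pointer on the carousel's fixed foot (disc 170 diameter, 14 high), 92 from the axis, 16 up. Seen from the axis it shows the direction that the empty hook must take. Axes of the foot: -x runs from the axis to the pointer.
- chrome_roller: Sizes in mm. Chrome roller standing upright, 56 diameter, 56 high with its nut; origin under its centre. Bystander.
- white_roller: Sizes in mm. White roller standing upright, 56 diameter, 48 high with its nut; origin under its centre. Bystander.
- oil_can: Sizes in mm. Green can, 48 diameter, 90 high; origin under its centre. Bystander.
Mind the look-alikes: they are no part of the job. Of the things that look like the part that bears spanner_grip, the middle-sized one is meant.

How it is judged:
By the outcome, as a careful person would: the job done as asked, in the order asked, and still so for the second after the job is handed in, with the robot touching nothing.
It also fails if it takes over 72 s, if anything falls off the work surface, if the arm or the gripper's body presses on something with over 40 N, if the wrist force passes 120 N, or if a joint passes its speed limit or range.

### The arm

A 7-joint arm with a two-finger parallel gripper is mounted at the origin on the work surface. World frame = base frame: x ahead of the robot, y to its left, z up, the work surface at z = 0. Lengths are in m, angles in rad, forces in N, time in s.
With the tool pointing down it reaches from about 0.425 to 0.825 m from the base axis. Payload 3.6 kg.
Tool frame: the origin (TCP) lies midway between the tips of the shut fingers; the grasp point (between the pads) lies 19 mm behind it; z points along the fingers, y is the line along which they close (so a half turn about z gives the same grasp; the last joint's range is limited). The gripper opens to 93 mm and grips with 3 to 60 N. Pads are 15 mm wide; open, the fingers measure 128 mm over their backs; the gripper's body (75 mm by 188 mm) begins 65 mm behind the grasp point.
Start: joints at [-1.167, 0.615, -0.013, 1.423, 0.008, 1.103, -0.04], TCP at [0.271, 0.591, 0.219] pointing down, gripper open.
Joint ranges: [-3.12, 3.12], [-0.3, 2.06], [-1.34, 1.32], [0.26, 2.42], [-1.36, 4.5], [0.01, 1.98], [-2.84, 2.84]. Speed limits (rad/s): [2.79, 2.79, 3.14, 3.14, 3.14, 3.14, 3.14].

### API

Orientations are given as a rotation vector (axis times angle).
In Python, from plant import bot gives the robot as it stands.
- The arm moves only by the tool apply_moves, never from a script. Its argument "rows" is text: rows parted by semicolons, each of 4 numbers parted by spaces: the shift along the world's x, y, z in m, then the turn about the world's z in degrees. In form: dx dy dz yaw; .... A call has 1 to 12 rows; each row is the pose to reach, as a shift and turn from the pose commanded when the call began; what a row does not reach only later rows make up. A row lasts 1/8 s, in which the tool goes at most 62.5 mm and 10.7 degrees, less where a joint would pass 70% of its speed; a pose out of reach is approached as far as the arm can. A call with a gripper value outside its range is refused whole. "gripper" is the opening, from -1 (shut) to 1 (fully open), set as the call begins (left out, the last holds). The fingers move at their own pace and stop on an object; "grip_force" is the grip in N (left out, the last holds). Time passes only in rows, so rows that repeat a pose let the fingers close. It gives the time, the measured TCP pose, the force, the opening and the grip force at its end, in the units of the state.
- bot.get_obs(): the state, without advancing time (a new reading comes with each control period).
- bot.capture(name): name is "scene" or "top" or "wrist"; returns a dict with "color" (384x512x3 uint8, red, green, blue), "depth" (384x512 float32, m along the optical axis (not along the pixel's ray), 0 where there is no reading), "vfov" (degrees; the focal length in pixels is half the picture's height over the tangent of half this angle, whatever the lens; pixels are square), "cx", "cy" (the principal point, pixels), "distortion" ([k1, k2, p1, p2, k3] as OpenCV has them; the pictures are not rectified), "R" (3x3) and "t" (3): a world point X has camera coordinates R X + t; the wrist camera has in their place "tool_from_camera" (4x4, takes a point from camera to tool coordinates, whose origin is the TCP and whose axes are the flange's). Camera axes: x right, y down, z forward; pixel columns grow to the right and rows downward; lengths in m; the calibration is good to about 2 mm. A picture is of the moment at which its call begins: read the wrist's pose just before it.
- bot.sign_off(): hands the job in; it is judged then, once.
The state is a dict: "clock": time; "joints": joint angles; "qvel": joint speeds; "effort": joint torques, N m; "eef_pos": TCP position; "tcp_rot": TCP orientation; "force": force on the tool from outside, world axes, zero at the start; "torque": the same for the moment, N m; "gripper_width": opening from 0.0 (shut) to 1.0 (fully open); "finger_force": force on a finger pad.
Only numpy, scipy, OpenCV 4.12 (cv2) and the standard library are available. Lean on these libraries where they do the work, as an engineer would, in place of code of your own. Each camera call takes 0.05 s, during which the arm holds its last target. There are 200 camera calls.

## Working session

There is one attempt and no reset: what is moved stays moved. The work goes in short steps, Python scripts to look and compute and a tool call to move; the robot and the scene stay as the last step left them, time stands still between calls to the robot, and variables do not carry over. Pictures are saved under pics/ and viewed, at most 10 in all, crops included, and the job is handed in when it is done.

Besides the shell and the picture viewer there is one more tool, called after "Request:" in YAML: its name, and indented under it one key for each argument. apply_moves: Moves the arm, as the interface text tells. Its arguments: {"type":"object","properties":{"rows":{"type":"string"},"gripper":{"type":"number"},"grip_force":{"type":"number"}},"required":["rows"]}

```bash
ls; mkdir -p pics; cat > h.py <<'E'
import numpy as np, cv2
from plant import bot
from scipy.spatial.transform import Rotation as Ro
def cap(n):
    o=bot.get_obs(); c=bot.capture(n)
    f=c["color"].shape[0]/2/np.tan(np.radians(c["vfov"])/2)
    c["K"]=np.array([[f,0,c["cx"]],[0,f,c["cy"]],[0,0,1]]); c["D"]=np.array(c["distortion"],float)
    if n=="wrist":
        T=np.eye(4); T[:3,:3]=Ro.from_rotvec(o["tcp_rot"]).as_matrix(); T[:3,3]=o["eef_pos"]
        W=T@np.array(c["tool_from_camera"])
    else:
        W=np.eye(4); W[:3,:3]=np.array(c["R"]).T; W[:3,3]=-W[:3,:3]@np.array(c["t"])
    c["W"]=W; return c
def rays(c,uv):
    u=cv2.undistortPoints(np.array(uv,float).reshape(-1,1,2),c["K"],c["D"]).reshape(-1,2)
    return np.c_[u,np.ones(len(u))]@c["W"][:3,:3].T, c["W"][:3,3]
def onz(c,uv,z):
    d,o=rays(c,uv); return o+d*((z-o[2])/d[:,2])[:,None]
def cloud(c):
    H,Wd=c["depth"].shape; v,u=np.mgrid[:H,:Wd]
    d,o=rays(c,np.c_[u.ravel(),v.ravel()]); P=o+d*c["depth"].ravel()[:,None]
    P[c["depth"].ravel()==0]=np.nan
    return P.reshape(H,Wd,3)
def save(c,name): cv2.imwrite("pics/"+name,c["color"][:,:,::-1])
E
python3 - <<'E'
from h import *
print(bot.get_obs())
a=cap("scene");b=cap("top")
import pickle; pickle.dump((a,b),open("c0.pkl","wb"))
cv2.imwrite("pics/s0.png",cv2.resize(a["color"][:,:,::-1],(800,600)));cv2.imwrite("pics/t0.png",cv2.resize(b["color"][:,:,::-1],(800,600)))
print(a["W"],b["W"],a["K"],b["K"])
E
```

```text
pics
{'clock': 0.0, 'joints': array([-1.16649186,  0.61593923, -0.01258998,  1.42490182,  0.00810423,
        1.10336059, -0.04038555]), 'qvel': array([-0.00137462, -0.00113371, -0.00041411,  0.00061277,  0.00027847,
       -0.00193058, -0.00021652]), 'effort': array([ 1.20743675e-04, -4.58943307e+01,  2.09245286e-01, -1.65740114e+01,
       -6.10193610e-02,  2.06312933e-02,  2.46813161e-04]), 'eef_pos': array([0.27111887, 0.58989237, 0.21746728]), 'tcp_rot': array([-0.67128529, -3.068529  ,  0.00394328]), 'force': array([ 0.18961318,  0.66189415, -0.49072902]), 'torque': array([-0.00702255, -0.03641404, -0.0201101 ]), 'finger_force': 0.0, 'gripper_width': 1.0016546932420947}
[[-0.43961406  0.64245633 -0.6276857   1.21966795]
 [ 0.89794503  0.33057592 -0.29054138  0.31874385]
 [ 0.02083763 -0.69135333 -0.72221629  1.01359401]
 [ 0.          0.          0.          1.        ]] [[ 0.14698351 -0.96673347  0.20933763  0.25228899]
 [-0.98912611 -0.14473033  0.02612801 -0.04910368]
 [ 0.00503868 -0.2109017  -0.97749429  1.28168394]
 [ 0.          0.          0.          1.        ]] [[408.73848747   0.         259.81484888]
 [  0.         408.73848747 190.67626716]
 [  0.           0.           1.        ]] [[365.28098252   0.         257.99425001]
 [  0.         365.28098252 183.30322134]
 [  0.           0.           1.        ]]
```

View pics/s0.png

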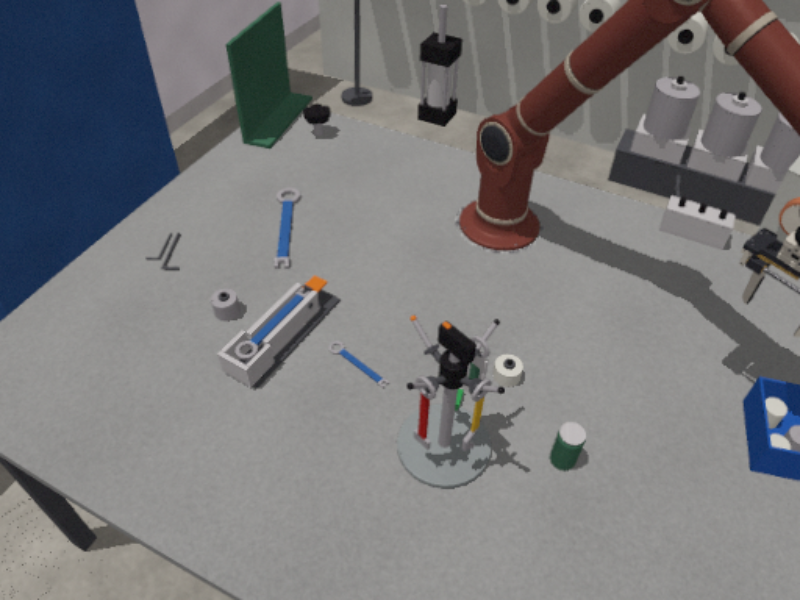

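View pics/t0.png

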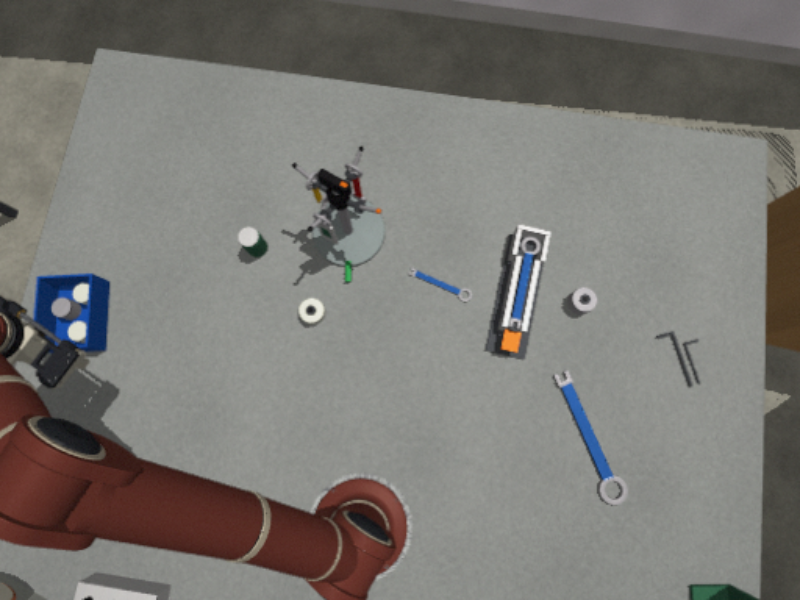

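Top view: in the rest lies a spanner (523,275); on the table are a smaller one (440,285) and a larger one (590,440). The middle-sized one is the one in the rest, with its tab at (511,341). The carousel is at (340,195), the pointer at (348,272), the empty hook tip at (378,211), the white roller at (312,311), the oil can at (252,241) and the chrome roller at (584,299).

```bash
cat > m.py <<'E'
from h import *
import pickle
a,b=pickle.load(open("c0.pkl","rb"))
for n,c in (("scene",a),("top",b)):
    hsv=cv2.cvtColor(c["color"],cv2.COLOR_RGB2HSV); P=cloud(c)
    for col,lo,hi in (("orange",(5,160,120),(18,255,255)),("green",(55,150,120),(75,255,255)),("blue",(100,140,80),(118,255,255))):
        m=cv2.inRange(hsv,lo,hi); k,l,s,ce=cv2.connectedComponentsWithStats(m)
        for i in range(1,k):
            if s[i,4]<6: continue
            q=P[l==i]; e=np.linalg.eigvalsh(np.cov(q[:, :2].T)) if s[i,4]>3 else 0
            print(n,col,ce[i].round(1),s[i,4],np.nanmedian(q,0).round(4),"zmax",np.nanmax(q[:,2]).round(3),"L",np.sqrt(12*abs(e[-1])).round(3))
E
python3 m.py; python3 - <<'E'
import pickle,cv2
a,b=pickle.load(open("c0.pkl","rb"))
i=cv2.resize(b["color"][70:240,170:390,::-1],None,fx=3.5,fy=3.5,interpolation=2); cv2.imwrite("pics/crop0.png",i)
E
```

```text
scene orange [202.  181.1] 77 [ 0.4305 -0.2592  0.0494] zmax 0.055 L 0.037
scene orange [264. 203.] 7 [0.6095 0.0487 0.2727] zmax 0.274 L 0.009
scene orange [285.5 207.6] 17 [0.6325 0.1128 0.3125] zmax 0.315 L 0.014
scene green [293.6 253. ] 20 [0.5343 0.1188 0.0144] zmax 0.018 L 0.036
scene blue [46.3 13.9] 290 [-0.0815 -1.4721  0.21  ] zmax 0.288 L 0.109
scene blue [32.1 16.7] 39 [-0.0038 -1.4726  0.228 ] zmax 0.257 L 0.051
scene blue [66.7 16.6] 75 [-0.1975 -1.4723  0.1473] zmax 0.182 L 0.082
scene blue [86.2 12.2] 8 [-0.3309 -1.4698  0.1215] zmax 0.129 L 0.023
scene blue [22.9 14.1] 11 [ 0.0457 -1.473   0.2559] zmax 0.269 L 0.029
scene blue [18.5 18.6] 10 [ 0.0705 -1.4747  0.2454] zmax 0.265 L 0.018
scene blue [22.3 18.3] 6 [ 0.054  -1.4697  0.2429] zmax 0.247 L 0.02
scene blue [89.  23.6] 36 [-0.3327 -1.4745  0.0484] zmax 0.101 L 0.041
scene blue [21.6 24.2] 8 [ 0.0708 -1.4723  0.2185] zmax 0.226 L 0.028
scene blue [28.5 22.7] 6 [ 0.029  -1.4731  0.2097] zmax 0.213 L 0.021
scene blue [68.5 24.2] 6 [-0.1923 -1.4681  0.1083] zmax 0.111 L 0.022
scene blue [31.9 30.1] 7 [ 0.0299 -1.
[... 3526 characters left out ...]
scene blue [493.6 273.7] 1563 [0.3632 0.6673 0.0416] zmax 0.082 L nan
top orange [219.5 117.7] 15 [0.6298 0.1133 0.3135] zmax 0.316 L 0.014
top orange [242.  134.5] 6 [0.6061 0.0481 0.2728] zmax 0.274 L 0.177
top orange [326.5 217.9] 138 [ 0.4318 -0.2631  0.0512] zmax 0.056 L 0.043
top green [222.1 174.5] 30 [0.5355 0.1158 0.015 ] zmax 0.02 L 0.038
top blue [333.9 182.7] 224 [ 0.5538 -0.2736  0.0577] zmax 0.065 L 0.148
top blue [ 47.9 198.2] 1260 [0.3571 0.6914 0.0414] zmax 0.085 L nan
top blue [279.8 180.7] 94 [ 0.5461 -0.0914  0.005 ] zmax 0.012 L 0.107
top blue [ 35.  219.3] 7 [0.2792 0.7378 0.0071] zmax 0.322 L 0.326
top blue [375.3 275.9] 453 [ 0.2647 -0.4563  0.0104] zmax 0.019 L 0.209
```

View pics/crop0.png

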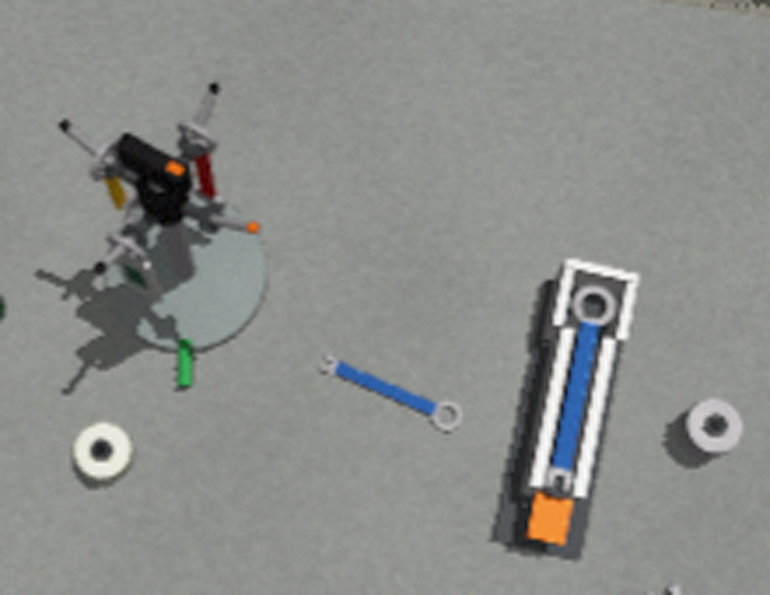

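The crop shows the spanner in the rest (blue at crop 580,390, ring at 593,305). It is midway in length between the small one (390,385) and the big one, so it is the one meant. Next I fit the axis, knob and rest.

```bash
cat > m2.py <<'E'
from h import *
import pickle,sys
def rect(n,q):
    (c,s,an)=cv2.minAreaRect((q[:,:2]*1000).astype(np.float32)); print(n,len(q),np.round(c,1),np.round(s,1),round(an,1))
if __name__=="__main__":
  cs=pickle.load(open("c0.pkl","rb")); 
  for n,c in zip(("scene","top"),cs):
    P=cloud(c); C=c["color"].astype(int); hsv=cv2.cvtColor(c["color"],cv2.COLOR_RGB2HSV)
    x,y,z=P[...,0],P[...,1],P[...,2]
    near=(np.hypot(x-.63,y-.11)<.15)
    q=P[near&(z>.300)&(z<.325)]; rect(n+" knob",q)
    q=P[near&(z>.008)&(z<.02)&(hsv[...,1]<60)]
    # circle fit by hull boundary
    h=cv2.convexHull((q[:,:2]*1000).astype(np.float32))[:,0]; 
    cc,r=cv2.minEnclosingCircle(h); print(n,"disc",np.round(cc,1),round(r,1))
    q=P[near&(z>.25)&(z<.29)]; print("hooks mean",q.mean(0).round(3))
    rest=(np.abs(x-.53)<.18)&(np.abs(y+.27)<.08)
    q=P[rest&(z>.057)&(z<.068)&(hsv[...,1]<40)&(hsv[...,2]>150)]; rect(n+" walls",q)
    q=P[rest&(z>.004)&(z<.012)]; rect(n+" foot",q)
    m=cv2.inRange(hsv,(100,140,80),(118,255,255))>0
    q=P[rest&m]; rect(n+" blue",q)
    m=cv2.inRange(hsv,(5,160,120),(18,255,255))>0
    q=P[rest&m]; rect(n+" tab",q)
    for nm,ct,h in (("chrome",(.55,-.36),.05),("white",(.47,.16),.045),("can",(.58,.25),.085)):
        q=P[(np.hypot(x-ct[0],y-ct[1])<.07)&(z>h-.015)&(z<h+.015)]; print(n,nm,q.mean(0).round(3) if len(q) else None, len(q))
E
python3 m2.py
```

```text
scene knob 231 [641.3 133.1] [63.8 18.9] 68.2
scene disc [640.8 133. ] 85.4
hooks mean [0.644 0.136 0.263]
scene walls 467 [ 575.5 -278. ] [ 75.9 237.2] 86.6
scene foot 489 [ 529.6 -272.9] [330.6 151.1] 0.2
scene blue 174 [ 557.7 -272.8] [ 18.1 142.6] 84.8
scene tab 77 [ 429.8 -260.4] [35.3 35.8] 78.9
scene chrome [ 0.554 -0.388  0.047] 183
scene white [0.441 0.181 0.035] 217
scene can [0.576 0.316 0.082] 35
top knob 157 [637.3 130.8] [63.4 19.7] 71.6
top disc [623.8 103.8] 138.7
hooks mean [0.637 0.137 0.262]
top walls 494 [ 574.8 -275.8] [ 73.8 234.5] 85.1
top foot 724 [ 522.9 -271.5] [343.9 156.7] 1.0
top blue 224 [ 560.3 -277.3] [ 27.  155.6] 82.9
top tab 138 [ 431.4 -267. ] [44.  42.9] 85.2
top chrome [ 0.549 -0.387  0.048] 199
top white [0.436 0.176 0.037] 203
top can [0.57  0.314 0.084] 30
```

Request:
apply_moves:
  rows: "0 0 0.15 -10; 0.1 -0.12 0.15 -20; 0.2 -0.25 0.15 -40; 0.3 -0.37 0.15 -60; 0.369 -0.458 0.15 -80; 0.369 -0.458 0.15 -86; 0.369 -0.458 0.15 -86; 0.369 -0.458 0.15 -86; 0.369 -0.458 0.15 -86; 0.369 -0.458 0.15 -86; 0.369 -0.458 0.15 -86; 0.369 -0.458 0.15 -86"
  gripper: 0
  grip_force: 30

```text
clock: 1.6
eef_pos: [0.6416, 0.1281, 0.3677]
tcp_rot: [2.589, 1.776, -0.004]
force: [-0.2, -0.2, -0.3]
gripper_width: 0.499
finger_force: 0.0
```

Request:
apply_moves:
  rows: "-0.001 0.004 -0.04 0; -0.001 0.004 -0.09 0; -0.001 0.004 -0.09 0; -0.001 0.004 -0.09 0; -0.001 0.004 -0.09 0"

```text
clock: 2.22
eef_pos: [0.6407, 0.1369, 0.2814]
tcp_rot: [2.582, 1.786, 0.007]
force: [-0.2, -0.3, 0.2]
gripper_width: 0.501
finger_force: 0.0
```

Request:
apply_moves:
  rows: "0 0 0 0;0 0 0 0;0 0 0 0;0 0 0 0; 0 0 0 0; 0 0 0 0"
  gripper: -1
  grip_force: 30

```text
clock: 2.98
eef_pos: [0.6412, 0.1359, 0.2789]
tcp_rot: [2.583, 1.783, 0.005]
force: [4.8, -0.8, -1.6]
gripper_width: 0.195
finger_force: 30.0
```

Request:
apply_moves:
  rows: "0 0 0 -8; 0 0 0 -16; 0 0 0 -24; 0 0 0 -32; 0 0 0 -40; 0 0 0 -48; 0 0 0 -54; 0 0 0 -58; 0 0 0 -61; 0 0 0 -61; 0 0 0 -61; 0 0 0 -61"

```text
clock: 4.47
eef_pos: [0.6442, 0.1321, 0.279]
tcp_rot: [3.127, 0.22, 0.017]
force: [12.5, -6.1, -4.9]
gripper_width: 0.187
finger_force: 30.0
```

```bash
python3 - <<'E'
from h import *
import pickle
o=bot.get_obs();print(o["eef_pos"],o["joints"],o["force"],o["torque"])
Y=Ro.from_rotvec(o["tcp_rot"]).as_matrix()[:,1];print("tool y",np.degrees(np.arctan2(Y[1],Y[0])))
a=cap("scene");b=cap("top");pickle.dump((a,b),open("c0.pkl","wb"))
E
python3 m.py | grep -v blue; python3 m2.py | grep -E "disc|hook"
```

```text
[0.64416988 0.13207165 0.27897308] [-0.60647068  0.65747642  0.70903751  1.32961967 -0.4196381   1.2942006
 -1.32364676] [12.47194548 -6.09571472 -4.88848518] [-0.58618103 -1.91836097  0.03988296]
tool y -81.93457627250667
scene orange [202.1 181.2] 75 [ 0.4298 -0.2588  0.0492] zmax 0.055 L 0.035
scene green [293.4 254.3] 23 [0.5383 0.1196 0.0139] zmax 0.017 L 0.047
top orange [212.5 121.5] 8 [0.6166 0.1296 0.3134] zmax 0.315 L 0.014
top orange [213.5 150. ] 8 [0.547  0.1185 0.2733] zmax 0.278 L 0.111
top orange [326.3 217.8] 141 [ 0.4323 -0.2625  0.0503] zmax 0.058 L 0.044
top green [222.1 173.4] 36 [0.5404 0.1167 0.0146] zmax 0.022 L 0.046
scene disc [641.  132.7] 85.9
hooks mean [0.659 0.138 0.263]
top disc [661. 107.] 117.2
hooks mean [0.624 0.116 0.261]
```

Request:
apply_moves:
  rows: "0 0 0 0;0 0 0 0;0 0 0 0;0 0 0 0; 0 0 0.04 0; 0 0 0.09 0; 0 0 0.09 0;-0.06 -0.01 0.12 0;-0.12 -0.02 0.12 0;-0.12 -0.02 0.12 0;-0.12 -0.02 0.12 0;-0.12 -0.02 0.12 0"
  gripper: 0

```text
clock: 6.08
eef_pos: [0.5205, 0.1173, 0.3983]
tcp_rot: [3.132, 0.229, 0.001]
force: [-0.3, 0.5, -0.2]
gripper_width: 0.5
finger_force: 0.0
```

```bash
python3 - <<'E'
from h import *
import pickle
o=bot.get_obs();print(o["eef_pos"],o["joints"])
a=cap("scene");b=cap("top");c=cap("wrist");pickle.dump((a,b,c),open("c1.pkl","wb"))
w=cv2.resize(c["color"][:,:,::-1],(512,384)); cr=cv2.resize(b["color"][90:190,180:260,::-1],(288,360))
im=np.zeros((384,800,3),np.uint8); im[:,:512]=w; im[:360,512:]=cr; cv2.imwrite("pics/w1.png",im)
E
```

```text
[0.52052043 0.11733124 0.39827831] [-0.77672573  0.37362543  0.78762837  1.44998768 -0.26370468  1.4263236
 -1.41073602]
```

View pics/w1.png

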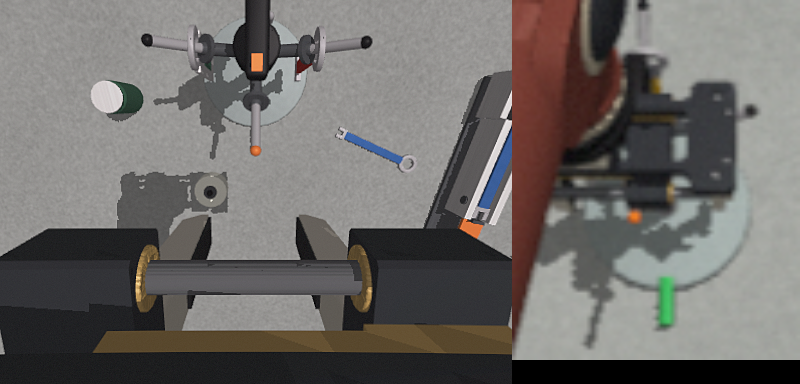

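The wrist view shows the hook tip at (256,151), the knob's orange mark at (257,62), and the pointer hidden right under the prong, so they are well aligned. Checking in numbers.

```bash
python3 - <<'E'
from h import *
import pickle
a,b,c=pickle.load(open("c1.pkl","rb"))
for n,d in (("scene",a),("top",b),("wrist",c)):
    hsv=cv2.cvtColor(d["color"],cv2.COLOR_RGB2HSV);P=cloud(d)
    g=(cv2.inRange(hsv,(50,120,60),(78,255,255))>0)&(abs(P[...,2]-.015)<.012)&(np.hypot(P[...,0]-.64,P[...,1]-.132)<.13)
    v,u=np.nonzero(g); 
    if len(u):
        q=P[g]; (ce,s,an)=cv2.minAreaRect((q[:,:2]*1000).astype(np.float32)); print(n,"green",len(u),u.min(),u.max(),v.min(),v.max(),np.round(ce,1),np.round(s,1),an)
    x,y,z=P[...,0],P[...,1],P[...,2]
    k=(np.hypot(x-.64,y-.132)<.06)&(z>.30)&(z<.33); q=P[k]
    if len(q)>20: print(n,"knob",len(q),cv2.minAreaRect((q[:,:2]*1000).astype(np.float32)))
    k=(np.hypot(x-.64,y-.132)<.12)&(z>.255)&(z<.29)&(cv2.inRange(hsv,(3,140,100),(20,255,255))>0)
    if k.sum(): print(n,"tip",k.sum(),P[k].mean(0))
    k=(np.hypot(x-.64,y-.132)<.12)&(z>.255)&(z<.29)&(hsv[...,2]<70)&(x>.6)&(abs(y-.132)>.06)
    if n=="wrist":
        for s in (1,-1):
            m=k&(s*(y-.132)>0); print("blacktip",s,m.sum(),P[m].mean(0))
E
```

```text
scene green 35 292 295 249 261 [541.2 119.3] [46.2  8.7] 10.288803100585938
scene knob 193 ((640.7383422851562, 132.9975128173828), (62.68629455566406, 18.001371383666992), 8.073348999023438)
scene tip 6 [0.54952634 0.12169123 0.27213125]
top green 48 221 224 167 179 [542.3 115.6] [44.6 11.4] 9.382683753967285
top knob 59 ((652.658935546875, 132.0838623046875), (32.18382263183594, 17.303802490234375), 9.808783531188965)
top tip 8 [0.54685558 0.11801162 0.27331456]
wrist knob 1891 ((634.3265380859375, 130.38368225097656), (51.794979095458984, 17.903818130493164), 8.029640197753906)
wrist tip 84 [0.54920019 0.11892082 0.27389441]
blacktip 1 107 [0.62695521 0.22175278 0.2737077 ]
blacktip -1 110 [0.65187103 0.04090533 0.27367341]
```

Request:
apply_moves:
  rows: "0 -0.06 0 0; -0.02 -0.12 0 -5; -0.05 -0.2 0 -10; -0.08 -0.26 -0.05 -13; -0.094 -0.32 -0.1 -13; -0.094 -0.38 -0.16 -13; -0.094 -0.38 -0.22 -13; -0.094 -0.38 -0.28 -13; -0.094 -0.38 -0.31 -13; -0.094 -0.38 -0.31 -13; -0.094 -0.38 -0.31 -13; -0.094 -0.38 -0.31 -13"
  gripper: -1

```text
clock: 7.72
eef_pos: [0.4264, -0.2642, 0.0895]
tcp_rot: [3.138, -0.128, 0.003]
force: [1.1, -0.4, -0.1]
gripper_width: 0.006
finger_force: 0.0
```

Request:
apply_moves:
  rows: "0 0 -0.02 0; 0 0 -0.035 0; 0 0 -0.042 0; 0 0 -0.046 0; 0 0 -0.05 0; 0 0 -0.054 0; 0 0 -0.058 0; 0 0 -0.061 0; 0 0 -0.061 0"

```text
clock: 8.85
eef_pos: [0.4283, -0.2638, 0.0293]
tcp_rot: [3.138, -0.126, 0.009]
force: [1.2, 0.7, 5.1]
gripper_width: 0.007
finger_force: 2.1
```

Request:
apply_moves:
  rows: "0 0 -0.003 0; 0 0 -0.005 0; 0 0 -0.006 0; 0 0 -0.006 0"

```text
clock: 9.35
eef_pos: [0.4283, -0.2644, 0.0236]
tcp_rot: [3.137, -0.127, 0.01]
force: [1.3, 1.0, 8.2]
gripper_width: 0.007
finger_force: 2.9
```

Request:
apply_moves:
  rows: "0 0 -0.002 0; 0 0 -0.004 0; 0 0 -0.004 0; 0 0 -0.004 0"

```text
clock: 9.85
eef_pos: [0.4287, -0.2645, 0.022]
tcp_rot: [3.138, -0.128, 0.014]
force: [-2.3, 4.6, 27.1]
gripper_width: 0.007
finger_force: 12.2
```

```bash
cat > m3.py <<'E'
from h import *
import pickle,sys
a=cap("scene");b=cap("top");pickle.dump((a,b),open("c2.pkl","wb"))
d0=np.array([np.cos(np.radians(-5)),np.sin(np.radians(-5))])
for n,d in (("scene",a),("top",b)):
    hsv=cv2.cvtColor(d["color"],cv2.COLOR_RGB2HSV);P=cloud(d)
    x,y,z=P[...,0],P[...,1],P[...,2]
    k=(cv2.inRange(hsv,(98,140,60),(120,255,255))>0)&(abs(x-.56)<.15)&(abs(y+.27)<.06)&(z>.03)
    q=P[k]; q=q[np.isfinite(q).all(1)]
    if len(q)<10: print(n,len(q)); continue
    s=(q[:,:2]-[.4858,-.2695])@d0; f=np.polyfit(s,q[:,2],1); l=np.polyfit(q[:,0],q[:,1],1)
    print(n,len(q),"s",s.min().round(3),s.max().round(3),"slope deg",np.degrees(np.arctan(f[0])).round(1),"z@66",np.polyval(f,.066).round(4),"yawdeg",np.degrees(np.arctan(l[0])).round(1),"y@.551",np.polyval(l,.551).round(4))
E
python3 m3.py
```

```text
scene 117 s -0.013 0.117 slope deg 25.1 z@66 0.0982 yawdeg -4.3 y@.551 -0.2675
top 126 s 0.042 0.121 slope deg 28.8 z@66 0.0996 yawdeg -4.6 y@.551 -0.273
```

Request:
apply_moves:
  rows: "0 0 0.04 0; 0 0 0.1 0; 0 0 0.14 0; 0.06 -0.004 0.14 0; 0.123 -0.0085 0.14 0;0.123 -0.0085 0.14 0;0.123 -0.0085 0.14 0;0.123 -0.0085 0.14 0;0.123 -0.0085 0.12 0;0.123 -0.0085 0.12 0"
  gripper: 0.1

```text
clock: 11.2
eef_pos: [0.5466, -0.2714, 0.1369]
tcp_rot: [-3.137, 0.131, 0.004]
force: [0.4, 0.2, 0.1]
gripper_width: 0.554
finger_force: 0.0
```

```bash
python3 m3.py; python3 - <<'E'
from h import *
print(bot.get_obs()["eef_pos"]); c=cap("wrist"); save(c,"w2.png")
hsv=cv2.cvtColor(c["color"],cv2.COLOR_RGB2HSV);P=cloud(c)
x,y,z=[P[...,i] for i in range(3)]
k=(cv2.inRange(hsv,(98,140,60),(120,255,255))>0)&(abs(x-.56)<.15)&(abs(y+.27)<.06)&(z>.03); q=P[k]
l=np.polyfit(q[:,0],q[:,1],1);f=np.polyfit(q[:,0],q[:,2],1);print(len(q),q.min(0),q.max(0),"y",np.polyval(l,.551),"yaw",np.degrees(np.arctan(l[0])),"z",np.polyval(f,.551),np.degrees(np.arctan(f[0])))
E
```

```text
scene 123 s -0.007 0.118 slope deg 21.1 z@66 0.1034 yawdeg -5.7 y@.551 -0.267
top 112 s -0.007 0.064 slope deg 29.5 z@66 0.0983 yawdeg -6.6 y@.551 -0.2745
[ 0.54783197 -0.27225673  0.13827451]
3576 [ 0.494676   -0.2882952   0.06362781] [ 0.60741736 -0.26151035  0.1308328 ] y -0.2749176084611632 yaw -4.942333192362087 z 0.09770927054230535 30.03817326046111
```

View pics/w2.png

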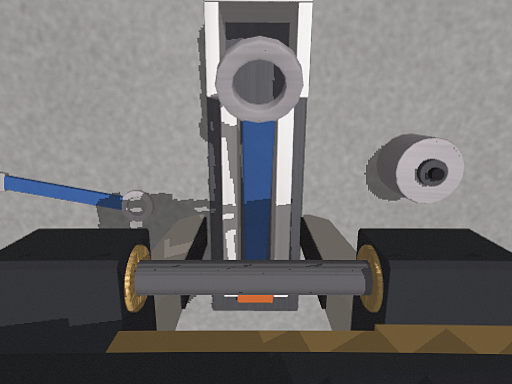

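The wrist view shows the spanner tipped up 30°, with its ring at (259,80) and its handle between the open fingers. Next I lower and grip.

Request:
apply_moves:
  rows: "0.003 -0.003 -0.03 0; 0.003 -0.003 -0.062 0; 0.003 -0.003 -0.062 0; 0.003 -0.003 -0.062 0; 0.003 -0.003 -0.062 0"

```text
clock: 11.98
eef_pos: [0.5523, -0.2757, 0.0774]
tcp_rot: [3.137, -0.128, 0.004]
force: [0.4, 0.6, 0.1]
gripper_width: 0.551
finger_force: 0.0
```

Request:
apply_moves:
  rows: "0 0 0 0;0 0 0 0;0 0 0 0;0 0 0 0; 0 0 0 0; 0 0 0 0; 0 0 0 0"
  gripper: -1
  grip_force: 35

```text
clock: 12.85
eef_pos: [0.5514, -0.2749, 0.0756]
tcp_rot: [-3.139, 0.128, 0.0]
force: [0.5, 0.1, 0.1]
gripper_width: 0.191
finger_force: 35.0
```

Request:
apply_moves:
  rows: "0 0 0.02 0;0 0 0.05 0;0 0 0.1 0;0 0 0.15 0; 0 0 0.2 0; 0 0 0.25 0; 0 0 0.25 0;0 0 0.25 0; 0 0 0.25 0"

```text
clock: 13.98
eef_pos: [0.5508, -0.274, 0.3238]
tcp_rot: [-3.137, 0.128, 0.005]
force: [0.3, 0.4, -2.6]
gripper_width: 0.188
finger_force: 35.0
```

Request:
apply_moves:
  rows: "-0.01 0.04 0.01 2; -0.025 0.1 0.01 4; -0.045 0.16 0.01 6; -0.06 0.22 0.01 8; -0.08 0.28 0.01 10; -0.095 0.34 0.01 12; -0.105 0.379 0.01 12.6; -0.105 0.379 0.01 12.6; -0.105 0.379 0.01 12.6; -0.105 0.379 0.01 12.6; -0.105 0.379 0.01 12.6; -0.105 0.379 0.01 12.6"

```text
clock: 15.48
eef_pos: [0.4465, 0.1034, 0.3357]
tcp_rot: [-3.134, -0.214, -0.0]
force: [-0.5, 0.7, -2.2]
gripper_width: 0.187
finger_force: 35.0
```

```bash
cat > m4.py <<'E'
from h import *
o=bot.get_obs(); c=cap("wrist"); P=cloud(c).reshape(-1,3)
R=Ro.from_rotvec(o["tcp_rot"]).as_matrix(); Y=R[:,1]; print("tcp",o["eef_pos"].round(4),"tool y",np.degrees(np.arctan2(Y[1],Y[0])).round(2),"rot",o["tcp_rot"].round(3),"j",o["joints"].round(2))
g=o["eef_pos"]-.019*R[:,2]; sx=np.array([-Y[1],Y[0],0]); sx/=np.linalg.norm(sx); 
n=np.array([-sx[0]*.5,-sx[1]*.5,.866]); ax=np.array([sx[0]*.866,sx[1]*.866,.5])
e=g+.085*ax
q=P[np.isfinite(P).all(1)]; q=q[(np.abs((q-g)@n)<.02)&(np.abs((q-e)@Y)<.03)&(((q-g)@ax)>.05)&(((q-g)@ax)<.13)]
S=(q-g)@ax; T=(q-g)@Y; N=(q-g)@n
f=np.polyfit(S,N,1); print(len(q),"far end",np.percentile(S,99.5).round(4),"-> eye",np.percentile(S,99.5).round(4)-.022,"side",((np.percentile(T[S>.075],1)+np.percentile(T[S>.075],99))/2).round(4),"tilt extra",np.degrees(np.arctan(f[0])).round(1),"N at eye (top face)",np.polyval(f,.085).round(4))
E
python3 m4.py; python3 - <<'E'
from h import *
c=cap("scene"); cv2.imwrite("pics/s3.png",cv2.resize(c["color"][80:330,140:440,::-1],(720,600),interpolation=2))
E
```

```text
tcp [0.4465 0.1034 0.3357] tool y -82.17 rot [-3.134 -0.214 -0.   ] j [-0.91  0.27  0.83  1.77 -0.21  1.2  -1.45]
13004 far end 0.1068 -> eye 0.08480000000000001 side 0.0004 tilt extra -0.6 N at eye (top face) 0.002
```

View pics/s3.png

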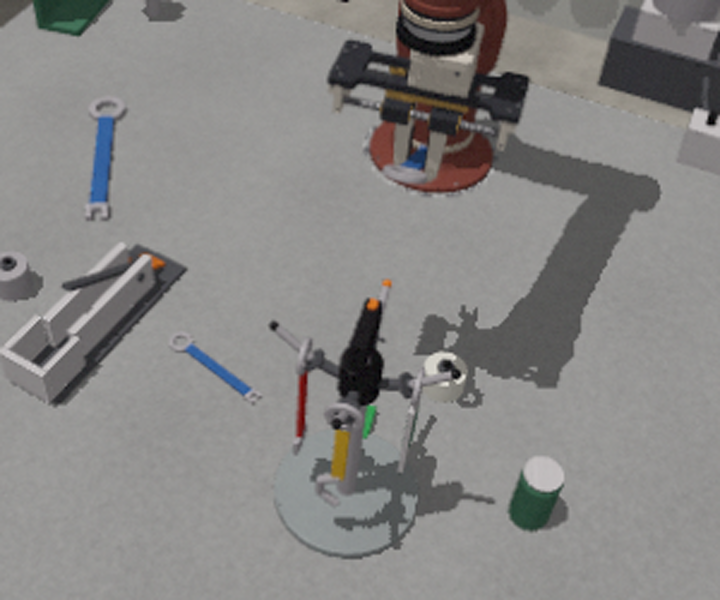

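Request:
apply_moves:
  rows: "-0.0015 0.001 -0.04 0;-0.0015 0.001 -0.08 0;-0.0015 0.001 -0.1 0;-0.0015 0.001 -0.1 0;-0.0015 0.001 -0.1 0;-0.0015 0.001 -0.1 0"

```text
clock: 16.32
eef_pos: [0.4458, 0.1052, 0.2367]
tcp_rot: [-3.133, -0.217, -0.004]
force: [0.5, -0.0, -0.9]
gripper_width: 0.185
finger_force: 35.0
```

```bash
python3 m4.py; python3 - <<'E'
from h import *
c=cap("wrist"); save(c,"w4.png")
P=cloud(c);x,y,z=[P[...,i] for i in range(3)];hsv=cv2.cvtColor(c["color"],cv2.COLOR_RGB2HSV)
k=(np.hypot(x-.64,y-.132)<.12)&(z>.255)&(z<.29)&(cv2.inRange(hsv,(3,140,100),(20,255,255))>0)
print("tip",k.sum(),P[k].mean(0))
k=(np.hypot(x-.64,y-.132)<.12)&(z>.255)&(z<.29)&(hsv[...,2]<70)&(x>.6)&(abs(y-.132)>.06)
for s in (1,-1):
    m=k&(s*(y-.132)>0); print("blacktip",s,m.sum(),P[m].mean(0))
E
```

```text
tcp [0.4458 0.1052 0.2367] tool y -82.07 rot [-3.133 -0.217 -0.004] j [-0.84  0.37  0.78  1.94 -0.32  0.95 -1.34]
12990 far end 0.1068 -> eye 0.08480000000000001 side 0.0005 tilt extra -0.4 N at eye (top face) 0.0023
tip 25 [0.54828732 0.11899408 0.27324642]
blacktip 1 0 [nan nan nan]
blacktip -1 0 [nan nan nan]<stdin>:8: RuntimeWarning: Mean of empty slice.
  ret = um.true_divide(
```

View pics/w4.png

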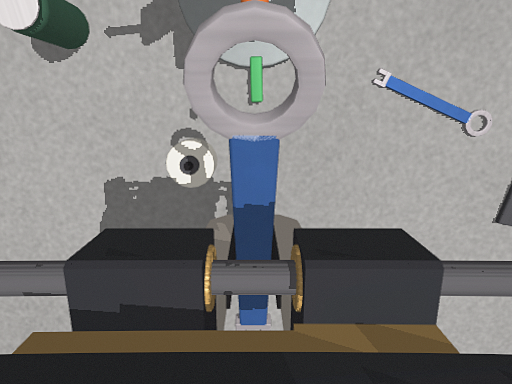

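The wrist view shows the green pointer seen straight through the ring (256,78), with the hook just ahead of the ring's far rim at (255,2). The spanner lines up, so I slide it on.

Request:
apply_moves:
  rows: "0.006 0.001 -0.006 0;0.012 0.0015 -0.011 0;0.018 0.0025 -0.016 0;0.024 0.003 -0.021 0;0.03 0.004 -0.026 0;0.03 0.004 -0.026 0"

```text
clock: 17.18
eef_pos: [0.4751, 0.1091, 0.2091]
tcp_rot: [3.134, 0.217, -0.001]
force: [-0.3, -0.7, -1.6]
gripper_width: 0.191
finger_force: 35.0
```

Request:
apply_moves:
  rows: "0.006 0.001 -0.005 0;0.012 0.0015 -0.01 0;0.018 0.0025 -0.015 0;0.023 0.003 -0.02 0;0.023 0.003 -0.02 0;0.023 0.003 -0.02 0"

```text
clock: 17.92
eef_pos: [0.4978, 0.112, 0.1896]
tcp_rot: [-3.134, -0.217, 0.0]
force: [-0.2, -0.8, -2.4]
gripper_width: 0.188
finger_force: 35.0
```

```bash
python3 m4.py; python3 - <<'E'
from h import *
c=cap("scene"); w=cap("wrist")
im=np.zeros((600,800,3),np.uint8); im[:600,:400]=cv2.resize(c["color"][120:300,230:350,::-1],(400,600),interpolation=2); im[:300,400:]=cv2.resize(w["color"][:,:,::-1],(400,300)); cv2.imwrite("pics/s5.png",im)
E
```

```text
tcp [0.4978 0.112  0.1896] tool y -82.09 rot [-3.134 -0.217  0.   ] j [-0.74  0.51  0.71  1.88 -0.42  0.91 -1.26]
13506 far end 0.1068 -> eye 0.08480000000000001 side 0.0004 tilt extra -3.3 N at eye (top face) 0.0029
```

View pics/s5.png

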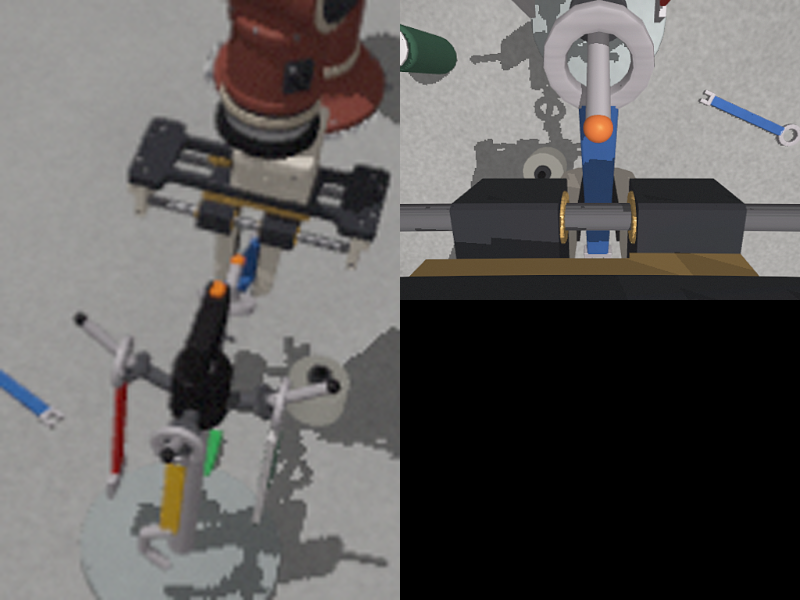

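The wrist view shows the prong running cleanly through the middle of the ring, with its orange tip at (598,129) clear of the body. I ease the ring down to rest on the prong, then release.

Request:
apply_moves:
  rows: "-0.002 0 -0.002 0;-0.003 -0.0005 -0.004 0;-0.004 -0.0005 -0.005 0;-0.004 -0.0005 -0.005 0;-0.004 -0.0005 -0.005 0"

```text
clock: 18.7
eef_pos: [0.4942, 0.1116, 0.1848]
tcp_rot: [-3.134, -0.217, -0.001]
force: [0.6, 0.4, -1.4]
gripper_width: 0.189
finger_force: 35.0
```

Request:
apply_moves:
  rows: "0 0 0 0;0 0 0 0;0 0 0 0;0 0 0 0;0 0 0 0;0 0 0 0;0 0 0 0;0 0 0 0"
  gripper: -0.1

```text
clock: 19.7
eef_pos: [0.4939, 0.1116, 0.1846]
tcp_rot: [-3.134, -0.217, 0.0]
force: [-0.1, 0.2, 0.2]
gripper_width: 0.45
finger_force: 0.0
```

```bash
python3 - <<'E'
from h import *
c=cap("scene"); w=cap("wrist")
im=np.zeros((600,800,3),np.uint8); im[:600,:400]=cv2.resize(c["color"][120:300,230:350,::-1],(400,600),interpolation=2); im[:300,400:]=cv2.resize(w["color"][:,:,::-1],(400,300)); cv2.imwrite("pics/s6.png",im)
E
```

```text
(no output)
```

View pics/s6.png

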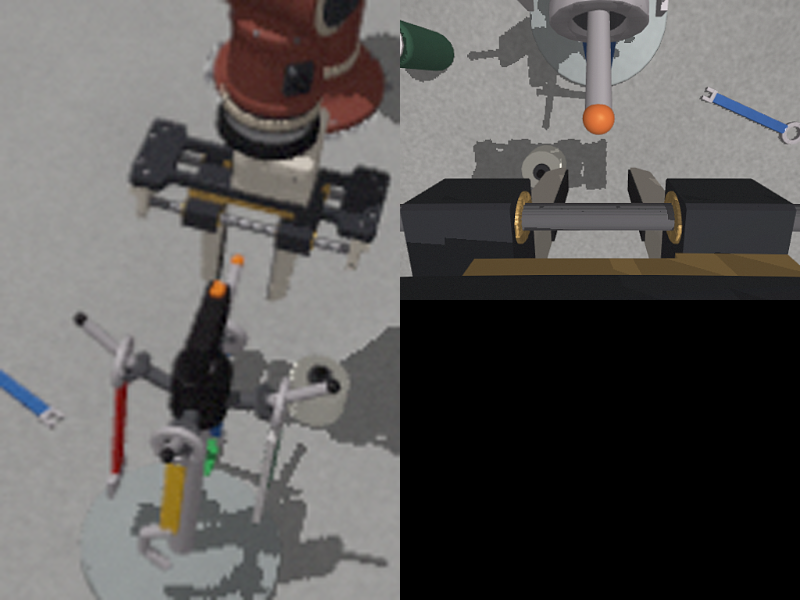

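The spanner hangs on the hook, its ring at the root (598,20 in the wrist view) and its handle down. I back off outward and up, let it settle, and check the alignment.

Request:
apply_moves:
  rows: "-0.02 -0.003 0 0;-0.04 -0.005 0.02 0;-0.05 -0.007 0.06 0;-0.05 -0.007 0.12 0;-0.05 -0.007 0.18 0;-0.05 -0.007 0.22 0;-0.05 -0.007 0.22 0;-0.02 -0.007 0.22 0;0.02 0.002 0.22 0;0.02 0.002 0.22 0;0.02 0.002 0.22 0;0.02 0.002 0.22 0"

```text
clock: 21.3
eef_pos: [0.513, 0.1131, 0.4046]
tcp_rot: [-3.133, -0.216, 0.001]
force: [-0.3, -0.1, 0.9]
gripper_width: 0.451
finger_force: 0.0
```

Request:
apply_moves:
  rows: "0 0 0 0;0 0 0 0;0 0 0 0;0 0 0 0;0 0 0 0;0 0 0 0;0 0 0 0;0 0 0 0;0 0 0 0;0 0 0 0;0 0 0 0;0 0 0 0"

```text
clock: 22.8
eef_pos: [0.5139, 0.1136, 0.4047]
tcp_rot: [-3.134, -0.217, -0.0]
force: [-0.6, 0.1, 0.5]
gripper_width: 0.45
finger_force: 0.0
```

```bash
cat > m5.py <<'E'
from h import *
c=cap("wrist"); P=cloud(c);x,y,z=[P[...,i] for i in range(3)];hsv=cv2.cvtColor(c["color"],cv2.COLOR_RGB2HSV)
r=np.hypot(x-.64,y-.132)
k=(r<.12)&(z>.255)&(z<.29)&(cv2.inRange(hsv,(3,140,100),(20,255,255))>0); print("tip",k.sum(),P[k].mean(0).round(4))
k=(r<.12)&(z>.255)&(z<.29)&(hsv[...,2]<70)&(abs(y-.132)>.06)
t=[P[k&(s*(y-.132)>0)].mean(0) for s in (1,-1)]; d=t[0]-t[1]; print("axis",(t[0]+t[1])/2,"ang",np.degrees(np.arctan2(-d[0],d[1])).round(2))
for n in ("scene","wrist"):
    d=c if n=="wrist" else cap(n); Q=cloud(d); h=cv2.cvtColor(d["color"],cv2.COLOR_RGB2HSV)
    m=(cv2.inRange(h,(98,120,40),(120,255,255))>0)&(np.hypot(Q[...,0]-.64,Q[...,1]-.132)<.15); print(n,"blue",m.sum(),Q[m].mean(0).round(4) if m.any() else "")
    m=(cv2.inRange(h,(50,120,60),(78,255,255))>0)&(abs(Q[...,2]-.015)<.012)&(np.hypot(Q[...,0]-.64,Q[...,1]-.132)<.13)
    if m.any():
        g=Q[m].mean(0); print(n,"green",m.sum(),g.round(4))
save(d,"w7.png")
s=cap("scene"); im=np.zeros((600,800,3),np.uint8); im[:600,:400]=cv2.resize(s["color"][120:300,230:350,::-1],(400,600),interpolation=2); im[:300,400:]=cv2.resize(c["color"][:,:,::-1],(400,300)); cv2.imwrite("pics/s7.png",im)
E
python3 m5.py
```

```text
tip 82 [0.5491 0.1188 0.2739]
axis [0.63944065 0.13124236 0.27349315] ang 7.89
scene blue 6 [0.5597 0.1266 0.0702]
scene green 22 [0.5493 0.1215 0.0143]
wrist blue 51 [0.576  0.1189 0.1816]
wrist green 8 [0.5354 0.1078 0.016 ]
```

View pics/s7.png

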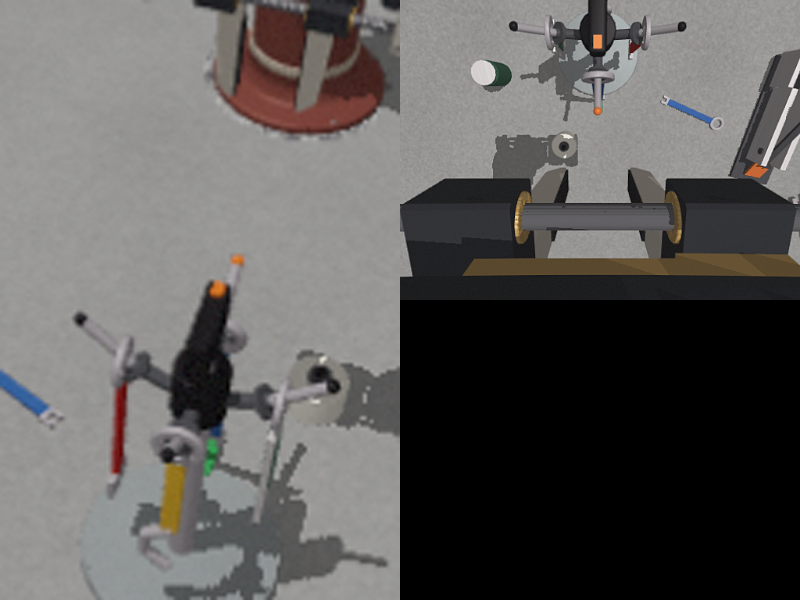

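The spanner hangs at the hook root, the hook angle is unchanged at 7.9°, and the other items are where they were. I make one last check of the pointer direction, using the staging picture where it was seen whole.

```bash
python3 - <<'E'
from h import *
c=cap("wrist"); T=np.eye(4); T[:3,:3]=Ro.from_rotvec([-3.133,-.217,-.004]).as_matrix(); T[:3,3]=[.4458,.1052,.2367]
c["W"]=T@np.array(c["tool_from_camera"])
h=cv2.cvtColor(cv2.imread("pics/w4.png"),cv2.COLOR_BGR2HSV); m=cv2.inRange(h,(50,120,100),(78,255,255)); m[:50]=0;m[110:]=0;m[:,:240]=0;m[:,275:]=0
v,u=np.nonzero(m); q=onz(c,np.c_[u,v],.018)[:,:2]; r=cv2.minAreaRect((q*1000).astype(np.float32)); print(len(u),r)
d=np.array([.6394,.1312])-np.array(r[0])/1000; print("pointer ang",np.degrees(np.arctan2(d[1],d[0])))
E
```

```text
501 ((543.0322265625, 115.91119384765625), (47.540489196777344, 12.42353630065918), 8.335732460021973)
pointer ang 9.014876648106894
```

```bash
python3 -c "
from plant import bot
print(bot.sign_off())"
```

```text
the job is handed in; nothing more can be done
None
```

I handed the job in at about 23 s on the robot's clock: the blue spanner hangs by its ring on the orange-tipped hook, within about 1° of the green pointer, and I saw no sign that the rollers or oil can were touched.

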